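# Weigh out a kit of union nuts

## Task

Weigh out one service kit of the slotted union nuts: unscrew the brass knurled retaining nut from the top of the storage spindle and lay it on the table, then put union nuts from the spindle into the scale's pan one at a time until the pointer on the front of the scale settles between the two tongues of the limit gauge. Leave the nuts that are not needed on the spindle, do not shift the limit gauge, and leave the tape roll, the spanner and the marker where they lie.

Things in the scene. Friction and masses are not known exactly. Their poses are not given: they have to be found in the camera images.
- spindle: fixed storage spindle: round dark steel foot plate (diameter 116 mm, 10 high) with an upright stud (diameter 17) in its centre; origin at the centre of its underside on the table. Four union nuts are stacked round the stud, from 10 to 58 above the table, the retaining nut on top. The table is always clear in a strip 60 wide, 75 to 150 from the stud in world +x: a good place for the retaining nut
- stud_top (a point): centre of the top end of the spindle's threaded stud, 73 above the table. A union nut has about 5 mm of play all round the stud; draw it straight up, centred, until it is clear of the stud before moving it sideways
- retainer: loose brass nut, round, knurled, outer diameter 48, 16 high (grip the lowest 13), 120 g; origin at the centre of its underside, at first 58 above the table, just over the nuts. Coarse right-hand thread, easy to turn: turned anticlockwise from above it climbs 1.9 mm per rad and is free after about 2.2 rad (further does no harm), then lifts straight off. Any grip direction, in one or more grasps
- pan_floor (a point): centre of the upper face of the scale pan's floor; it sinks with the pan. The pan is a round steel dish, inner diameter about 150 at the floor, with a rim that rises 10 above the floor to an outer diameter of 164. With the pan empty its floor is 200 above the table.
- pan (a joint): how far the sprung pan has sunk, in m: 0 empty, at most 0.066. It sinks straight down, wherever the load lies, by about 15 mm for each union nut in it (14 to 16 mm), and settles within about 1 s.
- scale: fixed spring scale, grey housing 140 deep, 180 wide, 120 high on a black plinth 150 by 190; the round pan stands on a column above it. Origin at the centre of its underside on the table; its -x axis points out of the front, where the pointer and the limit gauge are; z up.
- pointer (a point): the middle of the horizontal black pointer blade (56 wide, 4 thick) on the front of the scale; it sinks with the pan and is 104 above the table when the pan is empty
- limit_upper (a point): free end of the upper of the limit gauge's two dark horizontal tongues (3 thick); the gauge is a small aluminium slide on the scale's front, right of the slot as the robot sees it, set at a different height each time but always below the empty pan's pointer. The weight is right when the pointer stands between the tongues; this takes two or three nuts
- limit_lower (a point): free end of the lower tongue of the limit gauge, 20 below the upper one
- tape_roll: bystander: brown roll of tape lying flat, diameter 110, 48 high; origin at the centre of its underside
- spanner: bystander: open-ended steel spanner lying flat behind the gap between spindle and scale, about 200 long, 9 thick; origin under its middle
- marker: bystander: felt marker lying between spindle and scale, pointing away from the robot, 133 mm long, 14 thick; origin under its middle
- nut_1: loose stainless union nut: flat ring with four slots 8 wide in its rim; outer diameter 44, bore 28, 12 high, about 100 g; origin at the centre of its underside. At first number 1 from the bottom of the stack, underside 10 above the table. To take it alone, the fingertips must not reach below its underside: the nut beneath is equally wide
- nut_2: loose stainless union nut: flat ring with four slots 8 wide in its rim; outer diameter 44, bore 28, 12 high, about 100 g; origin at the centre of its underside. At first number 2 from the bottom of the stack, underside 22 above the table. To take it alone, the fingertips must not reach below its underside: the nut beneath is equally wide
- nut_3: loose stainless union nut: flat ring with four slots 8 wide in its rim; outer diameter 44, bore 28, 12 high, about 100 g; origin at the centre of its underside. At first number 3 from the bottom of the stack, underside 34 above the table. To take it alone, the fingertips must not reach below its underside: the nut beneath is equally wide
- nut_4: loose stainless union nut: flat ring with four slots 8 wide in its rim; outer diameter 44, bore 28, 12 high, about 100 g; origin at the centre of its underside. At first number 4 from the bottom of the stack, underside 46 above the table. To take it alone, the fingertips must not reach below its underside: the nut beneath is equally wide
Mind the look-alikes: they are no part of the job. What is meant by the retainer is not blue or orange, and is the larger of those in its own colour.

How it is judged (in metres and radians):
On the way, in this order (a step that is already met when the one before it is completed fails the run):
1. the brass retaining nut is unscrewed and lifted clear of the stud ((z of retainer in the frame of stud_top above 0.003 m or horizontal distance between retainer and spindle above 0.035 m)), for 0.1 s.
2. a first union nut rests in the pan alone (((horizontal distance between nut_1 and pan_floor below 0.066 m and z of nut_1 in the frame of pan_floor between -0.003 and 0.04 m) or (horizontal distance between nut_2 and pan_floor below 0.066 m and z of nut_2 in the frame of pan_floor between -0.003 and 0.04 m) or (horizontal distance between nut_3 and pan_floor below 0.066 m and z of nut_3 in the frame of pan_floor between -0.003 and 0.04 m) or (horizontal distance between nut_4 and pan_floor below 0.066 m and z of nut_4 in the frame of pan_floor between -0.003 and 0.04 m)) and value of joint pan between 0.012 and 0.018 m), for 0.3 s.
3. a second union nut has been added and the pan carries two (value of joint pan between 0.025 and 0.0345 m), for 0.3 s.
At the end, for the whole second after the job is handed in: The pointer rests between the gauge's two tongues (1 mm past either accepted); every union nut lies in the pan or round the spindle's stud; the retaining nut lies on the table, 80 mm or more from the stud and 90 mm or more from the scale's middle; all at rest (z of pointer in the frame of limit_upper between -0.021 and 0.001 m and velocity of joint pan between -0.005 and 0.005 m/s and height (world z) of retainer below 0.026 m and horizontal distance between retainer and spindle above 0.08 m and horizontal distance between retainer and scale above 0.09 m and linear speed of each of retainer, nut_1, nut_2, nut_3, nut_4 below 0.01 m/s and ((horizontal distance between nut_1 and pan_floor below 0.066 m and z of nut_1 in the frame of pan_floor between -0.003 and 0.04 m) or (horizontal distance between nut_1 and spindle below 0.01 m and height (world z) of nut_1 below 0.052 m)) and ((horizontal distance between nut_2 and pan_floor below 0.066 m and z of nut_2 in the frame of pan_floor between -0.003 and 0.04 m) or (horizontal distance between nut_2 and spindle below 0.01 m and height (world z) of nut_2 below 0.052 m)) and ((horizontal distance between nut_3 and pan_floor below 0.066 m and z of nut_3 in the frame of pan_floor between -0.003 and 0.04 m) or (horizontal distance between nut_3 and spindle below 0.01 m and height (world z) of nut_3 below 0.052 m)) and ((horizontal distance between nut_4 and pan_floor below 0.066 m and z of nut_4 in the frame of pan_floor between -0.003 and 0.04 m) or (horizontal distance between nut_4 and spindle below 0.01 m and height (world z) of nut_4 below 0.052 m))); the robot touches nothing.
It fails at once if the limit gauge is shifted by more than 3 mm (distance of limit_upper from where it was at the start of the episode above 0.003 m).
It fails at once if the tape roll, the spanner or the marker is moved by more than 30 mm (distance of any of tape_roll, spanner, marker from where it was at the start of the episode above 0.03 m).
It also fails if it takes over 72 s, if anything falls off the work surface, if the arm or the gripper's body presses on something with over 40 N, if the wrist force passes 120 N, or if a joint passes its speed limit or range.

## Robot

A 6-joint arm with a two-finger parallel gripper is mounted at the origin on a cart in front of the work surface, level with it; the furniture and walls round the work are solid. World frame = base frame: x ahead of the robot, y to its left, z up, the work surface at z = 0. Lengths are in m, angles in degrees, forces in N, time in s.
With the tool pointing down it reaches from about 0.35 to 1 m from the base axis. Payload 7.1 kg.
Tool frame: the origin (TCP) lies midway between the tips of the shut fingers; the grasp point (between the pads) lies 19 mm behind it; z points along the fingers, y is the line along which they close (so a half turn about z gives the same grasp; the last joint's range is limited). The gripper opens to 85 mm and grips with 20 to 120 N. Pads are 22 mm wide; open, the fingers measure 114 mm over their backs; the gripper's body (76 mm by 85 mm) begins 54 mm behind the grasp point. The pads swing forward as they close: fully open they stand 13 mm farther back than shut.
Start: joints at [-73.912, 24.242, 93.386, -0, 62.372, -1.089], TCP at [0.185, -0.597, 0.231] pointing down, gripper open.
Joint ranges: [-172.04, 172.04], [-51.8, 120.97], [4.93, 147.93], [-75.15, 255.16], [6.16, 154.13], [-145.62, 145.62]. Speed limits (degrees/s): [136.94, 136.94, 172.46, 180, 180, 180].

## Interface

Orientations are given as a 3x3 rotation matrix whose columns are the frame's x, y, z axes.
In Python, from plant import sensors, cams, workorder gives the robot as it stands.
- The arm moves only by the tool play_rows, never from a script. Its argument "rows" is a list that holds one entry, the list of rows, each a list of 7 numbers: the gripper command: -1 is fully open, 1 is shut, values between are in proportion, then the shift along the tool's x, y, z in m, then the turn, a rotation vector about the tool's x, y, z in rad. In form: [[[fingers, x, y, z, ax, ay, az], ...]]. A call has 1 to 10 rows; each row shifts and turns the commanded pose from where the row before left it, along the tool's axes as they then stand; what a row does not reach is not made up. A row lasts 1/10 s, in which the tool goes at most 50 mm and 8.59 degrees, less where a joint would pass 70% of its speed; a pose out of reach is approached as far as the arm can. A call is refused whole if a number of a shift passes 0.05 or a number of a turn 0.15, either way. A call with a gripper value outside its range is refused whole. The fingers move at their own pace and stop on an object; "force" is the grip in N (left out, the last holds). Time passes only in rows, so rows that do not move let the fingers close. It gives the time, the measured TCP pose, the force, the opening and the grip force at its end, in the units of the state.
- sensors.sense(): the state, without advancing time (a new reading comes with each control period).
- cams.read_camera(name): name is "scene" or "top"; returns the picture (480x640x3 uint8, blue, green, red); there is no depth.
- cams.calibration(name): a dict with "mtx" (3x3 intrinsics, pixels), "k1" (the pictures are not rectified: a ray, as slopes to the right and down, at radius r is drawn at 1 + k1 r^2 times it, then the intrinsics apply), "T" (4x4, takes a point from camera to world coordinates). Camera axes: x right, y down, z forward; pixel columns grow to the right and rows downward; lengths in m; the calibration is good to about 2 mm. A picture is of the moment at which its call begins. calibration takes no time and is no camera call.
- workorder.sign_off(): hands the job in; it is judged then, once.
The state is a dict: "time_s": time; "joints": joint angles; "joint_vel": joint speeds; "joint_torque": joint torques, N m; "tcp_pos": TCP position; "tcp_rot": TCP orientation; "force": force on the tool from outside, world axes, zero at the start; "wrist_torque": the same for the moment, N m; "finger_gap": finger opening in m; "gripper_force": force on a finger pad.
Only numpy, scipy, OpenCV 4.12 (cv2) and the standard library are available. Lean on these libraries where they do the work, as an engineer would, in place of code of your own. Each camera call takes 0.05 s, during which the arm holds its last target. There are 200 camera calls.

## Working session

There is one attempt and no reset: what is moved stays moved. The work goes in short steps, Python scripts to look and compute and a tool call to move; the robot and the scene stay as the last step left them, time stands still between calls to the robot, and variables do not carry over. Pictures are saved under pics/ and viewed, at most 10 in all, crops included, and the job is handed in when it is done.

Besides the shell and the picture viewer there is one more tool, called in YAML: its name, and indented under it one key for each argument. play_rows: Moves the arm, as the interface text tells. Its arguments: {"type":"object","properties":{"rows":{"type":"array","items":{"type":"array","items":{"type":"array","items":{"type":"number"}}}},"force":{"type":"number"}},"required":["rows"]}

```bash
mkdir -p pics; ls
python3 - <<'E'
from plant import sensors,cams
import cv2,numpy as np
for n in("scene","top"):
    im=cams.read_camera(n);cv2.imwrite(f"pics/{n}0.png",im)
    c=cams.calibration(n);print(n,np.round(c["mtx"],1).tolist(),c["k1"],np.round(c["T"],3).tolist())
s=sensors.sense();print(s["time_s"],s["tcp_pos"],np.round(s["tcp_rot"],3).tolist(),s["finger_gap"])
E
```

```text
pics
scene [[598.3, 0.0, 307.0], [0.0, 598.3, 240.6], [0.0, 0.0, 1.0]] -0.1285465051061921 [[0.602, -0.522, 0.605, -0.385], [-0.799, -0.389, 0.459, -0.666], [-0.004, -0.759, -0.651, 1.123], [0.0, 0.0, 0.0, 1.0]]
top [[515.2, 0.0, 327.2], [0.0, 515.2, 243.7], [0.0, 0.0, 1.0]] 0.00035716112352279387 [[-0.026, -0.985, 0.173, 0.331], [-0.999, 0.029, 0.015, 0.023], [-0.02, -0.173, -0.985, 1.132], [0.0, 0.0, 0.0, 1.0]]
0.1 [ 0.18445806 -0.59664245  0.23062997] [[0.955, 0.295, -0.0], [0.295, -0.955, 0.001], [-0.0, -0.001, -1.0]] 0.0855138117123674
```

View pics/scene0.png

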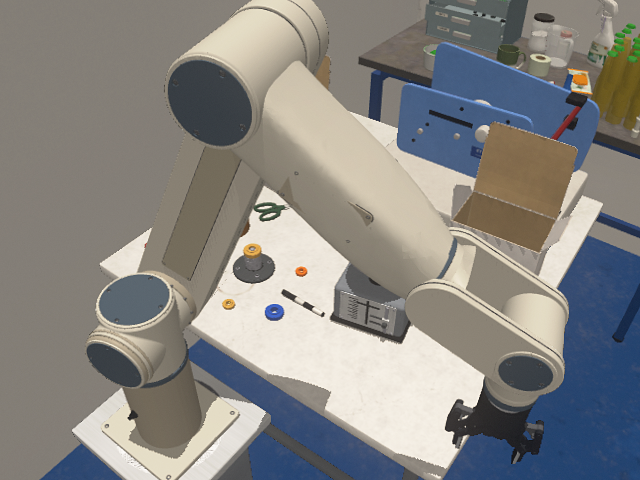

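View pics/top0.png

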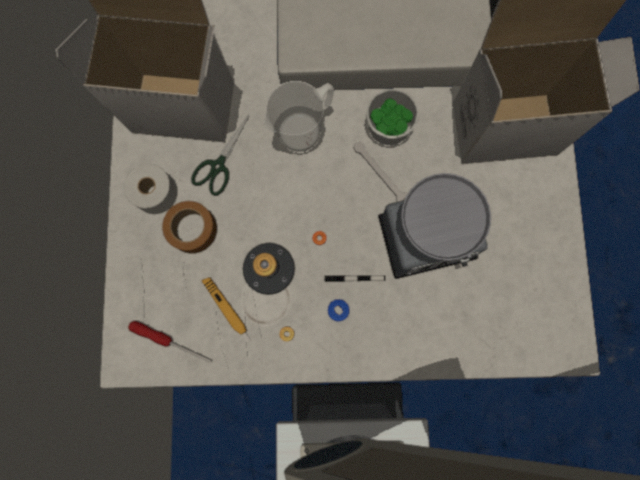

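The scene image shows the spindle and brass nut at (252,250) and the scale front at (370,310). The top image shows the brass nut at (264,264) and the pan at (445,217).

Candidates for the retainer in the top view:
- brass on the spindle (264,264)
- small brass ring (287,333)
- blue ring (339,310)
- orange ring (319,238)

I choose the one on the spindle, which is brass and the larger of the two. Next I'll measure it and check a close crop.

```bash
cat > h.py <<'E'
import numpy as np,cv2
from plant import sensors,cams
def ray(n,uv):
    c=cams.calibration(n);K=np.array(c["mtx"]);T=np.array(c["T"]);k=c["k1"]
    d=cv2.undistortPoints(np.array([[uv]],float),K,np.array([k,0,0,0,0.]))[0,0]
    v=T[:3,:3]@[d[0],d[1],1];return T[:3,3],v/np.linalg.norm(v)
def plane(n,uv,z):
    o,v=ray(n,uv);return o+v*(z-o[2])/v[2]
def proj(n,P):
    c=cams.calibration(n);T=np.linalg.inv(np.array(c["T"]))
    q=(T[:3,:3]@np.array(P,float).reshape(-1,3).T).T+T[:3,3]
    return cv2.projectPoints(q,np.zeros(3),np.zeros(3),np.array(c["mtx"]),np.array([c["k1"],0,0,0,0.]))[0][:,0]
def tri(a,b):
    o1,v1=ray("scene",a);o2,v2=ray("top",b)
    s=np.linalg.lstsq(np.c_[v1,-v2],o2-o1,rcond=None)[0];p,q=o1+s[0]*v1,o2+s[1]*v2
    return (p+q)/2,np.linalg.norm(p-q)
def blob(im,m,near,r=40):
    k=np.zeros(m.shape,np.uint8);cv2.circle(k,near,r,255,-1)
    cs=cv2.findContours(m&k,cv2.RETR_EXTERNAL,cv2.CHAIN_APPROX_NONE)[0]
    return max(cs,key=cv2.contourArea)
def brass(im): return cv2.inRange(cv2.cvtColor(im,cv2.COLOR_BGR2HSV),(12,90,70),(28,255,255))
E
python3 - <<'E'
from h import *
s=cv2.imread("pics/scene0.png");t=cv2.imread("pics/top0.png")
C={}
for n,im,p in(("scene",s,(252,250)),("top",t,(264,264))):
    c=blob(im,brass(im),p,25);C[n]=cv2.minEnclosingCircle(c);print(n,C[n],cv2.boundingRect(c),cv2.fitEllipse(c))
print(plane("top",C["top"][0],.074),C["top"][1])
g=cv2.cvtColor(t,cv2.COLOR_BGR2HSV)
c=blob(t,cv2.inRange(g[...,2],0,85),(269,267),34);e=cv2.fitEllipse(cv2.convexHull(c));print("foot",e,plane("top",e[0],.010))
a=cv2.resize(s[225:285,220:290],None,fx=5,fy=5,interpolation=2)
b=cv2.resize(s[255:345,325:425],None,fx=5,fy=5,interpolation=2)
d=cv2.resize(t[165:285,375:500],None,fx=4,fy=4,interpolation=2)
def pad(x):return cv2.copyMakeBorder(x,0,480-x.shape[0],0,0,0)
cv2.imwrite("pics/crop1.png",cv2.resize(np.hstack([pad(a),pad(b)]),None,fx=.9,fy=.9))
e2=cv2.resize(t[225:305,225:315],None,fx=4,fy=4,interpolation=2)
cv2.imwrite("pics/crop2.png",np.hstack([pad(e2)[:, :280],pad(d)]))
E
```

```text
scene ((251.7706756591797, 250.03382873535156), 8.770840644836426) (243, 244, 18, 15) ((251.9015655517578, 250.6391143798828), (14.379158973693848, 17.177106857299805), 85.00047302246094)
top ((264.1666564941406, 264.1666564941406), 12.167902946472168) (253, 253, 24, 24) ((264.2936706542969, 264.2491760253906), (23.13599395751953, 23.54120635986328), 36.62861633300781)
[0.47811713 0.17192103 0.074     ] 12.167902946472168
foot ((268.34423828125, 268.26629638671875), (50.91633224487305, 51.547794342041016), 58.33069610595703) [0.47764721 0.17174013 0.01      ]
```

View pics/crop1.png

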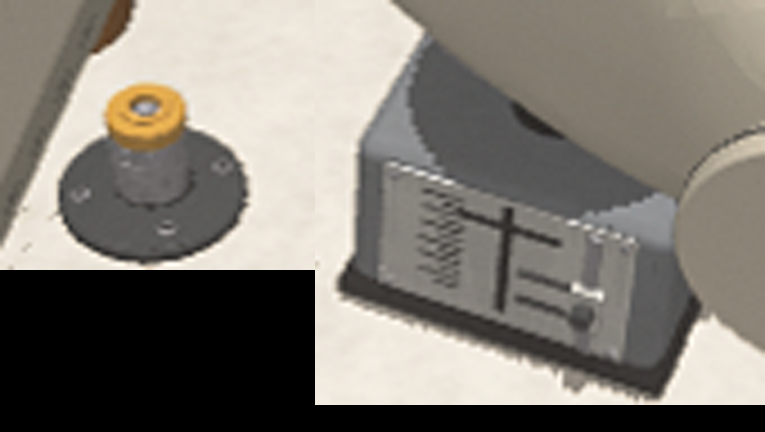

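View pics/crop2.png

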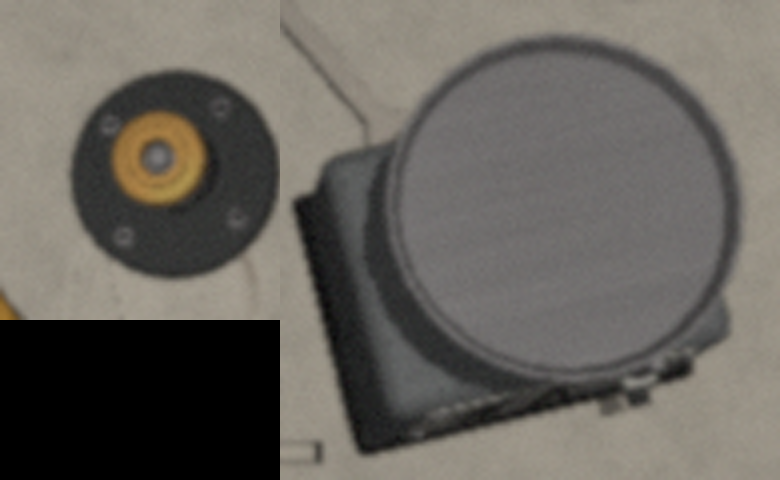

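Crop 1 confirms the brass nut on the spindle. In the same crop the pointer is at about (508,228) and the tongues at (540,278) and (540,303). In crop 2 the pan's outer rim is centred at about (564,209).

Run:
```python
from h import *
print("stud",tri((252.4,248.3),(264.2,264)))
t=cv2.imread("pics/top0.png")
pc=plane("top",(446,217.2),.21);print("pan",pc)
A=plane("top",(375+80/4,165+452/4),.01);B=plane("top",(375+410/4,165+375/4),.01);d=(B-A)/np.linalg.norm(B-A);print("front edge",A,B,d)
n=np.array([d[1],-d[0],0]);n*=np.sign(n[0]) # pointing back
print("dist front plinth to pan centre",(pc-A)@n, "along mid",(pc-A)@d, np.linalg.norm(B-A))
for off in(.07,.075,.08):
    o0=pc-n*off;r=[]
    for x,y in((508,228),(540,277.5),(540,303)):
        o,v=ray("scene",(325+(x-315)/4.5,255+y/4.5));P=o+v*(((o0-o)@n)/(v@n));r.append(np.round(P,4).tolist())
    print(off,r,"pointer-upper",r[0][2]-r[1][2],"gap",r[1][2]-r[2][2])
```

```text
stud (array([0.4787711 , 0.17175038, 0.07322868]), np.float64(0.0005765020885506961))
pan [ 0.5362989  -0.18027151  0.21      ]
front edge [ 0.44848162 -0.10491899  0.01      ] [ 0.48570974 -0.28692647  0.01      ] [ 0.20039275 -0.97971565  0.        ]
dist front plinth to pan centre 0.07093586396833255 along mid 0.09142199306624849 0.18577582772764883
0.07 [[0.4683, -0.1973, 0.0956], [0.4724, -0.2169, 0.0667], [0.4727, -0.2184, 0.0472]] pointer-upper 0.02890000000000001 gap 0.019499999999999997
0.075 [[0.4637, -0.1998, 0.1011], [0.4677, -0.2194, 0.0723], [0.468, -0.2208, 0.053]] pointer-upper 0.028799999999999992 gap 0.019300000000000005
0.08 [[0.4592, -0.2023, 0.1067], [0.4631, -0.2218, 0.078], [0.4634, -0.2232, 0.0588]] pointer-upper 0.028700000000000003 gap 0.019200000000000002
```

Stud top triangulates to (0.479, 0.172, 0.073), which agrees with the text. The pan is at (0.536, −0.180). The pointer is about 29 mm above the upper tongue, so it will probably take three nuts. Moving to the spindle now.

play_rows:
  rows:
    - [[-0.5, 0.03, -0.038, -0.007, 0, 0, 0], [-0.5, 0.03, -0.038, -0.007, 0, 0, 0], [-0.5, 0.03, -0.038, -0.007, 0, 0, 0], [-0.5, 0.03, -0.038, -0.007, 0, 0, 0], [-0.5, 0.03, -0.038, -0.007, 0, 0, 0], [-0.5, 0.03, -0.038, -0.007, 0, 0, 0], [-0.5, 0.03, -0.038, -0.007, 0, 0, 0], [-0.5, 0.03, -0.038, -0.007, 0, 0, 0], [-0.5, 0.03, -0.038, -0.007, 0, 0, 0], [-0.5, 0.03, -0.038, -0.007, 0, 0, 0]]
  force: 40

```text
time_s: 1.1
tcp_pos: [0.359, -0.1436, 0.3016]
tcp_rot: [[0.956, 0.295, 0.0], [0.295, -0.956, -0.0], [0.0, 0.0, -1.0]]
force: [0.6, -0.7, -0.2]
finger_gap: 0.0637
gripper_force: 0.0
```

play_rows:
  rows:
    - [[-0.5, 0.03, -0.038, 0, 0, 0, 0], [-0.5, 0.03, -0.038, 0, 0, 0, 0], [-0.5, 0.03, -0.038, 0, 0, 0, 0], [-0.5, 0.03, -0.038, 0, 0, 0, 0], [-0.5, 0.03, -0.038, 0, 0, 0, 0], [-0.5, 0.03, -0.038, 0.01, 0, 0, 0], [-0.5, 0.02, -0.03, 0.02, 0, 0, 0], [-0.5, 0, 0, 0.04, 0, 0, 0], [-0.5, 0, 0, 0.04, 0, 0, 0], [-0.5, 0, 0, 0.02, 0, 0, 0]]

```text
time_s: 2.1
tcp_pos: [0.4717, 0.16, 0.168]
tcp_rot: [[0.955, 0.296, -0.005], [0.296, -0.955, -0.002], [-0.005, 0.0, -1.0]]
force: [0.6, -0.4, 0.1]
finger_gap: 0.0641
gripper_force: 0.0
```

```bash
cat >> h.py <<'E'
def to(P):
    s=sensors.sense();R=np.array(s["tcp_rot"]);p=np.array(s["tcp_pos"])
    return np.round(R.T@(np.array(P)-p),4),np.round(p,4),round(s["time_s"],2),round(s["finger_gap"],4),np.round(s["joints"],1),"yaw",round(np.degrees(np.arctan2(R[1,0],R[0,0])),2),"F",np.round(s["force"],1)
E
python3 - <<'E'
from h import *
print(*to((.478,.172,.057)))
s=cams.read_camera("scene");t=cams.read_camera("top")
cv2.imwrite("pics/a.png",np.hstack([cv2.resize(s[200:300,190:310],(400,333)),cv2.resize(t[200:320,200:340],(400,343))[:333]]))
E
```

```text
[ 0.0101 -0.0096  0.1109] [0.4717 0.16   0.168 ] 2.1 0.0641 [ 17.4  19.  111.8  -0.   49.4  90.1] yaw 17.24 F [ 0.6 -0.4  0.1]
```

View pics/a.png

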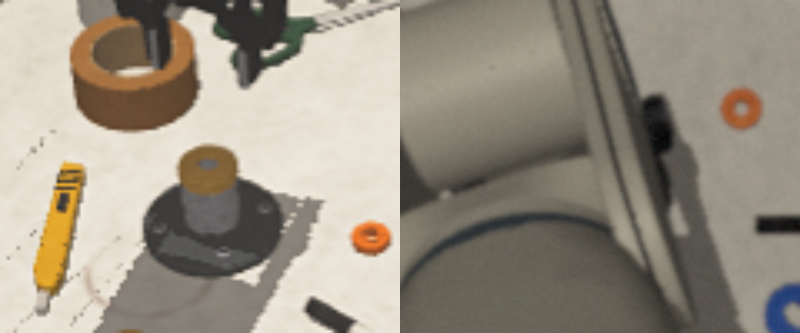

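The picture shows the retainer still seated and the open fingers above and behind it. I'll centre the tool, descend partway and read again.

play_rows:
  rows:
    - [[-0.5, 0.007, -0.011, 0.02, 0, 0, 0], [-0.5, 0, 0, 0.03, 0, 0, 0], [-0.5, 0, 0, 0.02, 0, 0, 0], [-0.5, 0, 0, 0, 0, 0, 0], [-0.5, 0, 0, 0, 0, 0, 0]]

```text
time_s: 2.7
tcp_pos: [0.4781, 0.1728, 0.1024]
tcp_rot: [[0.955, 0.295, 0.001], [0.295, -0.955, 0.0], [0.001, -0.0, -1.0]]
force: [0.6, 0.3, -0.3]
finger_gap: 0.064
gripper_force: 0.0
```

Run:
```python
from h import *
print(*to((.478,.172,.057)))
```

```text
[-0.0003  0.0008  0.0454] [0.4781 0.1728 0.1024] 2.7 0.064 [ 18.5  25.9 112.8   0.   41.2  91.4] yaw 17.16 F [ 0.6  0.3 -0.3]
```

play_rows:
  rows:
    - [[-0.5, 0, 0.001, 0.025, 0, 0, 0], [-0.5, 0, 0, 0.015, 0, 0, 0], [-0.5, 0, 0, 0.005, 0, 0, 0], [-0.5, 0, 0, 0, 0, 0, 0], [1, 0, 0, 0, 0, 0, 0], [1, 0, 0, 0, 0, 0, 0], [1, 0, 0, 0, 0, 0, 0], [1, 0, 0, 0, 0, 0, 0]]
  force: 40

```text
time_s: 3.5
tcp_pos: [0.4786, 0.1721, 0.058]
tcp_rot: [[0.955, 0.295, 0.002], [0.295, -0.955, 0.001], [0.003, -0.0, -1.0]]
force: [-1.9, -0.8, 6.7]
finger_gap: 0.0463
gripper_force: 39.9
```

play_rows:
  rows:
    - [[1, 0, 0, -0.0003, 0, 0, -0.15], [1, 0, 0, -0.0003, 0, 0, -0.15], [1, 0, 0, -0.0003, 0, 0, -0.15], [1, 0, 0, -0.0003, 0, 0, -0.15], [1, 0, 0, -0.0003, 0, 0, -0.15], [1, 0, 0, -0.0003, 0, 0, -0.15], [1, 0, 0, -0.0003, 0, 0, -0.15], [1, 0, 0, -0.0003, 0, 0, -0.15], [1, 0, 0, -0.0003, 0, 0, -0.15], [1, 0, 0, -0.0003, 0, 0, -0.15]]

```text
time_s: 4.5
tcp_pos: [0.4782, 0.1719, 0.0603]
tcp_rot: [[-0.233, 0.972, 0.001], [0.972, 0.233, 0.0], [0.0, 0.001, -1.0]]
force: [0.5, 1.0, -1.1]
finger_gap: 0.0462
gripper_force: 41.1
```

play_rows:
  rows:
    - [[1, 0, 0, -0.0003, 0, 0, -0.15], [1, 0, 0, -0.0003, 0, 0, -0.15], [1, 0, 0, -0.0003, 0, 0, -0.15], [1, 0, 0, -0.0003, 0, 0, -0.15], [1, 0, 0, -0.0003, 0, 0, -0.15], [1, 0, 0, -0.0003, 0, 0, -0.15], [1, 0, 0, -0.0003, 0, 0, -0.15], [1, 0, 0, -0.0003, 0, 0, -0.15], [1, 0, 0, -0.0003, 0, 0, -0.14], [1, 0, 0, 0, 0, 0, 0]]

```text
time_s: 5.5
tcp_pos: [0.4782, 0.1719, 0.0629]
tcp_rot: [[-1.0, 0.0, 0.001], [0.0, 1.0, 0.0], [-0.001, 0.0, -1.0]]
force: [-0.2, -0.6, -1.3]
finger_gap: 0.0463
gripper_force: 41.1
```

Turned 163°, and the force shows only the nut's weight, so it's free. Lifting it and laying it in the clear strip.

play_rows:
  rows:
    - [[1, 0, 0, -0.01, 0, 0, 0], [1, 0, 0, -0.02, 0, 0, 0], [1, 0, 0, -0.02, 0, 0, 0], [1, -0.02, 0, 0, 0, 0, 0], [1, -0.04, 0, 0, 0, 0, 0], [1, -0.035, 0, 0.01, 0, 0, 0], [1, -0.018, 0, 0.03, 0, 0, 0], [1, 0, 0, 0.03, 0, 0, 0], [1, 0, 0, 0.02, 0, 0, 0], [1, 0, 0, 0.01, 0, 0, 0]]

```text
time_s: 6.5
tcp_pos: [0.5897, 0.1712, 0.0108]
tcp_rot: [[-1.0, 0.005, -0.002], [0.005, 1.0, -0.001], [0.002, -0.001, -1.0]]
force: [0.0, -0.5, -1.0]
finger_gap: 0.0459
gripper_force: 41.3
```

play_rows:
  rows:
    - [[1, 0, 0, 0.007, 0, 0, 0], [1, 0, 0, 0.002, 0, 0, 0], [1, 0, 0, 0, 0, 0, 0]]

```text
time_s: 6.8
tcp_pos: [0.5911, 0.1717, 0.0038]
tcp_rot: [[-1.0, 0.002, 0.001], [0.002, 1.0, 0.0], [-0.001, 0.0, -1.0]]
force: [-1.1, 0.4, -0.8]
finger_gap: 0.0464
gripper_force: 41.3
```

play_rows:
  rows:
    - [[1, 0, 0, 0.002, 0, 0, 0], [-0.5, 0, 0, 0, 0, 0, 0], [-0.5, 0, 0, 0, 0, 0, 0], [-0.5, 0, 0, -0.02, 0, 0, 0], [-0.5, 0, 0, -0.04, 0, 0, 0], [-0.5, 0, 0, -0.04, 0, 0, 0], [-0.5, 0, 0, -0.03, 0, 0, 0], [-0.5, 0, 0, 0, 0, 0, 0]]

```text
time_s: 7.6
tcp_pos: [0.5937, 0.1724, 0.1362]
tcp_rot: [[-1.0, 0.002, 0.009], [0.002, 1.0, 0.002], [-0.009, 0.002, -1.0]]
force: [0.2, 0.3, -0.1]
finger_gap: 0.0641
gripper_force: 0.0
```

Run:
```python
from h import *
print(*to((.478,.172,.045)))
s=cams.read_camera("scene");t=cams.read_camera("top")
cv2.imwrite("pics/b.png",np.hstack([cv2.resize(s[200:300,190:310],(400,333)),cv2.resize(t[200:320,200:340],(400,343))[:333]]))
```

```text
[ 0.1165 -0.0008  0.0902] [0.5937 0.1724 0.1362] 7.6 0.0641 [ 15.1  30.2  98.2  -0.   51.1 -74.8] yaw 179.89 F [ 0.2  0.3 -0.1]
```

View pics/b.png

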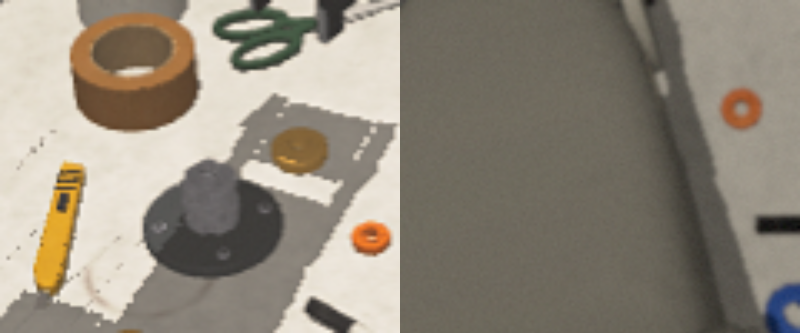

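The retainer lies on the table and the stack is intact. Back over the stud for nut 4.

play_rows:
  rows:
    - [[-0.5, 0.03, 0, 0, 0, 0, 0], [-0.5, 0.04, 0, 0, 0, 0, 0], [-0.5, 0.03, 0, 0, 0, 0, 0], [-0.5, 0.013, 0, 0.02, 0, 0, 0], [-0.5, 0, 0, 0.03, 0, 0, 0], [-0.5, 0, 0, 0.015, 0, 0, 0], [-0.5, 0, 0, 0, 0, 0, 0], [-0.5, 0, 0, 0, 0, 0, 0]]

```text
time_s: 8.5
tcp_pos: [0.4769, 0.1715, 0.0653]
tcp_rot: [[-1.0, 0.002, -0.002], [0.002, 1.0, -0.001], [0.002, -0.001, -1.0]]
force: [-0.1, -0.6, -0.2]
finger_gap: 0.0639
gripper_force: 0.0
```

play_rows:
  rows:
    - [[-0.5, -0.001, 0, 0.012, 0, 0, 0], [-0.5, 0, 0, 0.008, 0, 0, 0], [-0.5, 0, 0, 0, 0, 0, 0], [-0.5, 0, 0, 0, 0, 0, 0], [1, 0, 0, 0, 0, 0, 0], [1, 0, 0, 0, 0, 0, 0], [1, 0, 0, 0, 0, 0, 0], [1, 0, 0, 0, 0, 0, 0]]

```text
time_s: 9.3
tcp_pos: [0.4789, 0.1718, 0.0467]
tcp_rot: [[-1.0, 0.002, 0.001], [0.002, 1.0, 0.0], [-0.001, 0.0, -1.0]]
force: [-1.6, -0.2, 5.5]
finger_gap: 0.042
gripper_force: 39.9
```

Nut gripped, gap 42 mm. Drawing it up and carrying it to the pan.

play_rows:
  rows:
    - [[1, 0, 0, -0.007, 0, 0, 0], [1, 0, 0, -0.013, 0, 0, 0], [1, 0, 0, -0.02, 0, 0, 0], [1, 0, 0, -0.03, 0, 0, 0], [1, 0, 0, -0.04, 0, 0, 0], [1, 0, 0, -0.05, 0, 0, 0], [1, 0, -0.02, -0.04, 0, 0, 0], [1, -0.006, -0.045, -0.01, 0, 0, 0], [1, -0.006, -0.048, 0, 0, 0, 0], [1, 0, -0.05, 0, 0, 0, 0]]

```text
time_s: 10.3
tcp_pos: [0.491, 0.0074, 0.2581]
tcp_rot: [[-1.0, 0.0, 0.004], [0.0, 1.0, -0.0], [-0.004, -0.0, -1.0]]
force: [1.3, -0.9, -1.9]
finger_gap: 0.0418
gripper_force: 40.8
```

play_rows:
  rows:
    - [[1, 0, -0.05, 0, 0, 0, 0], [1, 0, -0.05, 0, 0, 0, 0], [1, 0, -0.045, 0, 0, 0, 0], [1, 0, -0.03, 0, 0, 0, 0], [1, 0, -0.014, 0.01, 0, 0, 0], [1, 0, 0, 0.01, 0, 0, 0], [1, 0, 0, 0, 0, 0, 0], [1, 0, 0, 0, 0, 0, 0]]

```text
time_s: 11.1
tcp_pos: [0.4896, -0.1789, 0.2356]
tcp_rot: [[-1.0, 0.001, -0.001], [0.001, 1.0, 0.001], [0.001, 0.001, -1.0]]
force: [0.2, -0.8, -1.2]
finger_gap: 0.0418
gripper_force: 40.8
```

Run:
```python
from h import *
print(*to((.490,-.180,.203)))
s=cams.read_camera("scene")
cv2.imwrite("pics/c.png",cv2.resize(np.hstack([s[200:300,190:310],s[250:350,310:430]]),None,fx=3.3,fy=3.3,interpolation=2))
```

```text
[-0.0005 -0.0012  0.0326] [ 0.4896 -0.1789  0.2356] 11.1 0.0418 [ -21.4   15.3  106.2    0.    58.7 -111.4] yaw 179.97 F [ 0.2 -0.8 -1.2]
```

View pics/c.png

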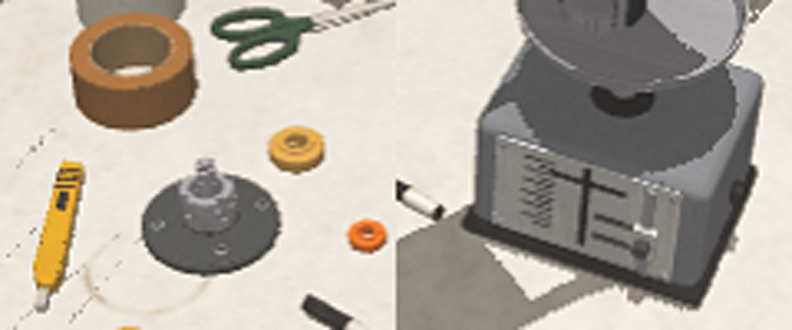

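The picture shows one nut gone from the stack and held over the pan, with the pointer still at zero. Lowering and releasing.

play_rows:
  rows:
    - [[1, 0, -0.001, 0.018, 0, 0, 0], [1, 0, 0, 0.01, 0, 0, 0], [1, 0, 0, 0.003, 0, 0, 0], [1, 0, 0, 0, 0, 0, 0], [-0.4, 0, 0, 0, 0, 0, 0], [-0.4, 0, 0, 0, 0, 0, 0], [-0.4, 0, 0, -0.02, 0, 0, 0], [-0.4, 0, 0, -0.035, 0, 0, 0], [-0.4, 0, 0, 0, 0, 0, 0], [-0.4, 0, 0, 0, 0, 0, 0]]

```text
time_s: 12.15
tcp_pos: [0.4906, -0.1816, 0.2612]
tcp_rot: [[-1.0, 0.002, 0.003], [0.002, 1.0, -0.001], [-0.003, -0.001, -1.0]]
force: [-0.0, 0.4, -0.8]
finger_gap: 0.0594
gripper_force: 0.0
```

play_rows:
  rows:
    - [[-0.5, 0, 0.03, 0, 0, 0, 0], [-0.5, 0, 0.05, 0, 0, 0, 0], [-0.5, 0, 0.05, 0, 0, 0, 0], [-0.5, 0, 0.05, 0, 0, 0, 0], [-0.5, 0, 0.05, 0, 0, 0, 0], [-0.5, 0.006, 0.049, 0, 0, 0, 0], [-0.5, 0.006, 0.045, 0, 0, 0, 0], [-0.5, 0, 0.028, 0.03, 0, 0, 0], [-0.5, 0, 0, 0.05, 0, 0, 0], [-0.5, 0, 0, 0.05, 0, 0, 0]]

```text
time_s: 13.15
tcp_pos: [0.4784, 0.172, 0.1286]
tcp_rot: [[-1.0, -0.001, 0.002], [-0.001, 1.0, 0.001], [-0.002, 0.001, -1.0]]
force: [0.2, 0.2, -0.7]
finger_gap: 0.0642
gripper_force: 0.0
```

Run:
```python
from h import *
print(*to((.478,.172,.034)))
s=cams.read_camera("scene")
cv2.imwrite("pics/d.png",cv2.resize(np.hstack([s[200:300,190:310],s[250:350,310:430]]),None,fx=3.3,fy=3.3,interpolation=2))
```

```text
[ 0.0006 -0.      0.0946] [0.4784 0.172  0.1286] 13.15 0.0642 [ 18.4  23.3 112.1   0.   44.4 -71.6] yaw -179.97 F [ 0.2  0.2 -0.7]
```

View pics/d.png

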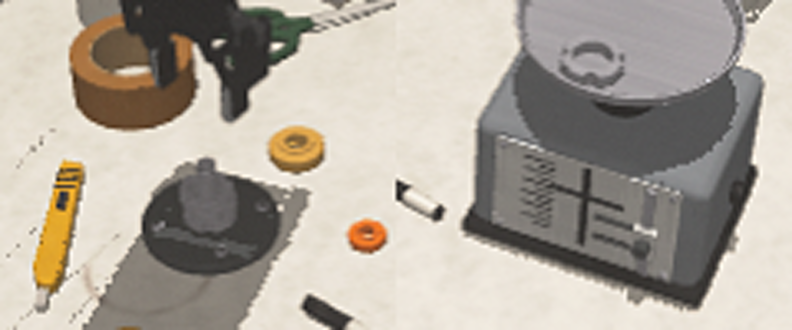

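The picture shows the first nut in the pan, with the pointer sunk about half way to the upper tongue. Next is nut 3.

play_rows:
  rows:
    - [[-0.5, 0, 0, 0.03, 0, 0, 0], [-0.5, 0, 0, 0.04, 0, 0, 0], [-0.5, 0, 0, 0.018, 0, 0, 0], [-0.5, 0, 0, 0.008, 0, 0, 0], [-0.5, 0, 0, 0, 0, 0, 0], [-0.5, 0, 0, 0, 0, 0, 0]]

```text
time_s: 13.8
tcp_pos: [0.4793, 0.1708, 0.035]
tcp_rot: [[-1.0, 0.002, 0.001], [0.002, 1.0, 0.0], [-0.001, 0.0, -1.0]]
force: [-0.4, 1.1, 0.5]
finger_gap: 0.0643
gripper_force: 0.0
```

play_rows:
  rows:
    - [[1, 0, 0, 0, 0, 0, 0], [1, 0, 0, 0, 0, 0, 0], [1, 0, 0, 0, 0, 0, 0], [1, 0, 0, 0, 0, 0, 0]]

```text
time_s: 14.2
tcp_pos: [0.4796, 0.171, 0.0358]
tcp_rot: [[-1.0, 0.002, 0.002], [0.002, 1.0, 0.001], [-0.002, 0.001, -1.0]]
force: [-2.1, -1.5, 8.7]
finger_gap: 0.0423
gripper_force: 39.1
```

play_rows:
  rows:
    - [[1, 0, 0, -0.007, 0, 0, 0], [1, 0, 0, -0.015, 0, 0, 0], [1, 0, 0, -0.03, 0, 0, 0], [1, 0, 0, -0.03, 0, 0, 0], [1, 0, 0, -0.04, 0, 0, 0], [1, 0, 0, -0.05, 0, 0, 0], [1, -0.005, -0.02, -0.04, 0, 0, 0], [1, -0.012, -0.045, -0.01, 0, 0, 0], [1, -0.012, -0.047, 0, 0, 0, 0], [1, -0.012, -0.047, 0, 0, 0, 0]]

```text
time_s: 15.2
tcp_pos: [0.5196, 0.0102, 0.2579]
tcp_rot: [[-1.0, 0.001, 0.003], [0.001, 1.0, 0.0], [-0.003, 0.0, -1.0]]
force: [1.0, 0.9, -0.8]
finger_gap: 0.0421
gripper_force: 40.8
```

play_rows:
  rows:
    - [[1, -0.012, -0.048, 0, 0, 0, 0], [1, -0.004, -0.05, 0, 0, 0, 0], [1, 0, -0.05, 0, 0, 0, 0], [1, 0, -0.03, 0.005, 0, 0, 0], [1, 0, -0.014, 0.015, 0, 0, 0], [1, 0, 0, 0.02, 0, 0, 0], [1, 0, 0, 0.01, 0, 0, 0], [1, 0, 0, 0, 0, 0, 0], [1, 0, 0, 0, 0, 0, 0]]

```text
time_s: 16.1
tcp_pos: [0.5351, -0.1794, 0.2062]
tcp_rot: [[-1.0, 0.001, -0.0], [0.001, 1.0, 0.0], [0.0, 0.0, -1.0]]
force: [-0.1, 0.3, -1.3]
finger_gap: 0.0421
gripper_force: 40.8
```

play_rows:
  rows:
    - [[1, 0, 0, 0.011, 0, 0, 0], [1, 0, 0, 0.005, 0, 0, 0], [1, 0, 0, 0, 0, 0, 0], [-0.4, 0, 0, 0, 0, 0, 0], [-0.4, 0, 0, 0, 0, 0, 0], [-0.4, 0, 0, -0.02, 0, 0, 0], [-0.4, 0, 0, -0.04, 0, 0, 0], [-0.4, 0, 0, -0.01, 0, 0, 0]]

```text
time_s: 16.9
tcp_pos: [0.5371, -0.181, 0.2643]
tcp_rot: [[-1.0, 0.002, 0.006], [0.002, 1.0, -0.002], [-0.006, -0.002, -1.0]]
force: [-0.1, -0.7, 0.9]
finger_gap: 0.0599
gripper_force: 0.0
```

play_rows:
  rows:
    - [[-0.5, 0, 0.03, 0, 0, 0, 0], [-0.5, 0.01, 0.045, 0, 0, 0, 0], [-0.5, 0.012, 0.047, 0, 0, 0, 0], [-0.5, 0.012, 0.047, 0, 0, 0, 0], [-0.5, 0.012, 0.047, 0, 0, 0, 0], [-0.5, 0.01, 0.047, 0, 0, 0, 0], [-0.5, 0.001, 0.048, 0, 0, 0, 0], [-0.5, 0, 0.04, 0.03, 0, 0, 0], [-0.5, 0, 0, 0.05, 0, 0, 0], [-0.5, 0, 0, 0.05, 0, 0, 0]]

```text
time_s: 17.9
tcp_pos: [0.4793, 0.1727, 0.1296]
tcp_rot: [[-1.0, -0.001, 0.004], [-0.001, 1.0, 0.001], [-0.004, 0.001, -1.0]]
force: [-0.2, -0.6, -0.3]
finger_gap: 0.0641
gripper_force: 0.0
```

Run:
```python
from h import *
print(*to((.478,.172,.0227)))
s=cams.read_camera("scene");cv2.imwrite("pics/full_e.png",s)
cv2.imwrite("pics/e.png",cv2.resize(np.hstack([s[200:300,215:300],s[250:350,310:430]]),None,fx=3.8,fy=3.8,interpolation=2))
```

```text
[ 0.0017 -0.0009  0.1069] [0.4793 0.1727 0.1296] 17.9 0.0641 [ 18.5  23.2 112.1   0.   44.5 -71.6] yaw -179.94 F [-0.2 -0.6 -0.3]
```

View pics/e.png

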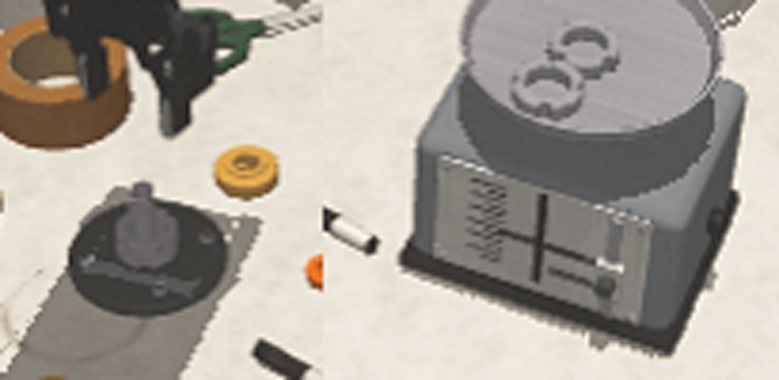

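The picture shows two nuts in the pan and the pointer level with the upper tongue. A third nut puts it about 15 mm below that, near the middle of the window. Taking nut 2.

play_rows:
  rows:
    - [[-0.5, 0, 0, 0.03, 0, 0, 0], [-0.5, 0, 0, 0.04, 0, 0, 0], [-0.5, 0, 0, 0.03, 0, 0, 0], [-0.5, 0, 0, 0.008, 0, 0, 0], [-0.5, 0, 0, 0, 0, 0, 0], [-0.5, 0, 0, 0, 0, 0, 0]]

```text
time_s: 18.55
tcp_pos: [0.4797, 0.1711, 0.0235]
tcp_rot: [[-1.0, 0.002, 0.002], [0.002, 1.0, 0.001], [-0.002, 0.001, -1.0]]
force: [-0.9, 0.6, -0.0]
finger_gap: 0.0643
gripper_force: 0.0
```

play_rows:
  rows:
    - [[1, 0, 0, 0, 0, 0, 0], [1, 0, 0, 0, 0, 0, 0], [1, 0, 0, 0, 0, 0, 0], [1, 0, 0, 0, 0, 0, 0]]

```text
time_s: 18.95
tcp_pos: [0.4798, 0.1712, 0.024]
tcp_rot: [[-1.0, 0.002, 0.003], [0.002, 1.0, 0.001], [-0.003, 0.001, -1.0]]
force: [-0.6, -0.3, 10.4]
finger_gap: 0.0414
gripper_force: 39.1
```

play_rows:
  rows:
    - [[1, 0, 0, -0.007, 0, 0, 0], [1, 0, 0, -0.018, 0, 0, 0], [1, 0, 0, -0.03, 0, 0, 0], [1, 0, 0, -0.04, 0, 0, 0], [1, 0, 0, -0.045, 0, 0, 0], [1, 0, 0, -0.05, 0, 0, 0], [1, -0.008, -0.02, -0.04, 0, 0, 0], [1, -0.016, -0.045, -0.005, 0, 0, 0], [1, -0.016, -0.046, 0, 0, 0, 0], [1, -0.016, -0.046, 0, 0, 0, 0]]

```text
time_s: 19.95
tcp_pos: [0.5346, 0.0124, 0.2589]
tcp_rot: [[-1.0, 0.001, 0.003], [0.001, 1.0, 0.0], [-0.003, 0.0, -1.0]]
force: [1.2, 0.4, -1.4]
finger_gap: 0.0414
gripper_force: 40.7
```

play_rows:
  rows:
    - [[1, -0.016, -0.046, 0, 0, 0, 0], [1, -0.016, -0.046, 0, 0, 0, 0], [1, -0.01, -0.046, 0, 0, 0, 0], [1, -0.005, -0.036, 0.005, 0, 0, 0], [1, 0, -0.02, 0.015, 0, 0, 0], [1, 0, 0, 0.025, 0, 0, 0], [1, 0, 0, 0.02, 0, 0, 0], [1, 0, 0, 0, 0, 0, 0], [1, 0, 0, 0, 0, 0, 0]]

```text
time_s: 20.85
tcp_pos: [0.5809, -0.1803, 0.1928]
tcp_rot: [[-1.0, 0.002, 0.0], [0.002, 1.0, 0.0], [-0.0, 0.0, -1.0]]
force: [1.4, 0.8, -0.3]
finger_gap: 0.0415
gripper_force: 40.8
```

play_rows:
  rows:
    - [[1, 0, 0, 0.011, 0, 0, 0], [1, 0, 0, 0.005, 0, 0, 0], [1, 0, 0, 0, 0, 0, 0], [-0.35, 0, 0, 0, 0, 0, 0], [-0.35, 0, 0, 0, 0, 0, 0], [-0.35, 0, 0, -0.02, 0, 0, 0], [-0.35, 0, 0, -0.04, 0, 0, 0], [-0.35, 0, 0, -0.03, 0, 0, 0]]

```text
time_s: 21.65
tcp_pos: [0.5814, -0.1805, 0.2681]
tcp_rot: [[-1.0, 0.002, 0.001], [0.002, 1.0, -0.0], [-0.001, -0.0, -1.0]]
force: [0.8, -1.1, 0.3]
finger_gap: 0.0577
gripper_force: 0.0
```

play_rows:
  rows:
    - [[-0.35, 0, 0.03, 0, 0, 0, 0], [-0.35, 0, 0.045, 0, 0, 0, 0], [-0.35, 0, 0.045, 0, 0, 0, 0], [-0.35, 0, 0.045, 0, 0, 0, 0], [-0.35, 0, 0.045, 0, 0, 0, 0], [-0.35, 0, 0.03, 0, 0, 0, 0], [-0.35, 0, 0, 0, 0, 0, 0], [-0.35, 0, 0, 0, 0, 0, 0], [-0.35, 0, 0, 0, 0, 0, 0], [-0.35, 0, 0, 0, 0, 0, 0]]

```text
time_s: 22.65
tcp_pos: [0.5815, 0.0585, 0.2661]
tcp_rot: [[-1.0, 0.003, 0.0], [0.003, 1.0, -0.0], [-0.0, -0.0, -1.0]]
force: [0.5, 0.4, 1.1]
finger_gap: 0.0577
gripper_force: 0.0
```

Run:
```python
from h import *
s=cams.read_camera("scene");print(*to((0,0,0)))
cv2.imwrite("pics/f.png",cv2.resize(np.hstack([s[200:300,215:300],s[250:350,310:430]]),None,fx=3.8,fy=3.8,interpolation=2))
```

```text
[ 0.5813 -0.0604  0.266 ] [0.5815 0.0585 0.2661] 22.7 0.0577 [  4.6  18.7  96.9  -0.   64.5 -85.2] yaw 179.81 F [ 0.8  0.1 -0.2]
```

View pics/f.png

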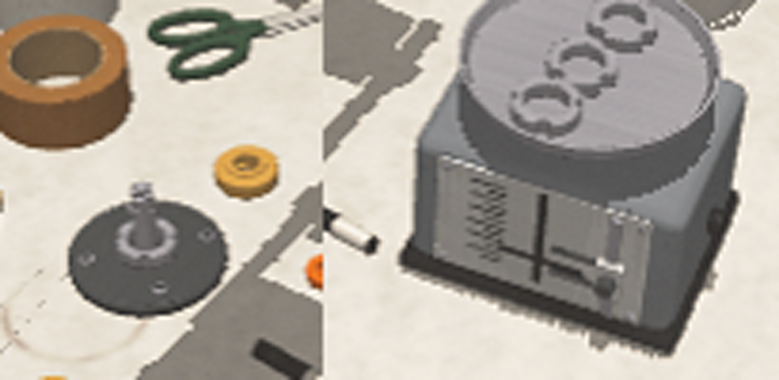

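The picture shows three nuts in the pan and one on the stud. The pointer looks close to the lower tongue, so I'll measure it on saved frames.

Run:
```python
from h import *
s=cams.read_camera("scene");a=cv2.imread("pics/scene0.png");e=cv2.imread("pics/full_e.png")
G=lambda i:cv2.cvtColor(i,cv2.COLOR_BGR2GRAY)
for n,i in(("0",a),("2",e),("3",s)):
    print(n);print(G(i)[300:332:1,358:384:2].T)
```

```text
0
[[121 111  47  71 134 112 118 131 119 128 121 131 132 131 132 133 133 133
  128 132 129 131 134 126  57  53  55  53  70 116 171 241]
 [126 129  98  52 118 131 126 126 126 124 127 125 124 124 125 128 128 128
  128 130 129 130 132 132 117  50  58  56  53  74 119 170]
 [126 129 120  61  61 134 129 126 127 125 127 126 125 127 125 126 127 128
  127 124 127 125 127 130 124  88  50  59  55  53  87 146]
 [128 127 128 105  48  80 132 128 127 128 127 129 129 128 130 128 131 132
  133 128 112 111 109 105 131 119  54  52  53  53  58  96]
 [128  97 102  90  60  53  85  85  82  69  70  69  58  56  49  50  50  44
   46  43  44  47  44  49  87 131 114  47  54  56  52  78]
 [132  52  40  52  54  53  47  73  73  91  91  93 115 116 117 118 116 117
  118 123 127 124 125 128 128 130 125  89  52  56  53  55]
 [123 128 128 129 132  89  53 109 132 129 128 129 127 127 110  87  91 129
  128 126 102  62  94 129 123 126 128 116  55  51  53  52]
 [ 95 142 127 127 129 128  61  54 114 130 129 126 127 127 125  93  72 119
  129 129 123  68  80 118 127 126 126 128 110  47  51  53]
 [ 93 108 131 128 127 128 120  58 
[... 3395 characters left out ...]
5 123 122 123 125 109  48  52  54]
 [ 91 107 128 125 122 124 123 124 124 124 125 124 125 124 126 118  77  81
  130 121  60  53  68  91 126 122 122 125 120  84  49  52]
 [ 94  91 130 123 125 122 125 123 125 125 124 125 125 125 125 122 101  76
   93 129 112  47  59  80  96 128 125 127 130 114  54  50]
 [ 92  91  97 150 125 124 124 124 124 126 123 126 124 126 125 124 120  89
   74 120 131 116  91  71  81 116 125 125 124 126 107  50]
 [ 93  91  92 106 126 124 122 124 123 124 128 128 130 129 130 130 130 124
   77  81 132 130 130 122  80  92 127 128 126 129 123  88]
 [ 90  91  92  96 138 124 125 123 125 125 132 131 130 131 129 131 129 145
  204 203 122 127 116  90  84  69  65  75 103 114 118 105]]
```

The pointer stands about 15 mm below the upper tongue and 5 mm above the lower one, within the window. With two nuts it would sit right at the upper limit. The arm is clear and everything is at rest, so I'm handing in.

```bash
python3 -c "
from plant import workorder
print(workorder.sign_off())"
```

```text
the job is handed in; nothing more can be done
None
```

The job is handed in: three union nuts are in the pan with the pointer about 15 mm below the upper tongue (inside the gauge), one nut is left on the spindle, and the brass retaining nut is on the table; sign-off returned no verdict.

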